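# Hang the change basket on the sprung counter hook

### The arm

A 7-joint arm with a two-finger parallel gripper is mounted at the origin on the work surface. World frame = base frame: x ahead of the robot, y to its left, z up, the work surface at z = 0. Lengths are in mm, angles in rad, forces in N, time in s.
With the tool pointing down it reaches from about 400 to 875 mm from the base axis. Payload 4.4 kg.
Tool frame: the origin (TCP) lies midway between the tips of the shut fingers; the grasp point (between the pads) lies 19 mm behind it; z points along the fingers, y is the direction in which the jaws open and shut (so a half turn about z gives the same grasp; the last joint's range is limited). The gripper opens to 85 mm and grips with 20 to 120 N. Pads are 22 mm wide; open, the fingers measure 114 mm over their backs; the gripper's body (76 mm by 85 mm) begins 54 mm behind the grasp point. The pads swing forward as they close: fully open they stand 13 mm farther back than shut.
Start: joints at [1.204, 0.628, 0.038, 1.517, -0.027, 0.996, -0.02], TCP at [192.613, -620.821, 231.313] pointing down, gripper open.
Joint ranges: [-3.06, 3.06], [-0.37, 2.12], [-1.25, 1.32], [0.18, 2.47], [-1.1, 4.24], [0.23, 1.98], [-2.94, 2.94]. Speed limits (rad/s): [2.57, 2.57, 3.14, 3.14, 3.14, 3.14, 3.14].

### API

Orientations are given as [roll, pitch, yaw] about the fixed x, y, z axes, in that order (R = Rz(yaw) Ry(pitch) Rx(roll)).
In Python, from cell import * gives the robot as it stands. The module is installed in compiled form; this text tells all that it offers.
- The arm moves only by the tool move_arm, never from a script. Its argument "series" is a list of rows, each a list of 2 entries, a list of its own where there are three numbers: the shift along the tool's x, y, z in m, then the turn about the tool's z in rad. In form: [[[x, y, z], yaw], ...]. A call has 1 to 5 rows; each row is the pose to reach, as a shift and turn from the pose measured when the call began, along the tool's axes at that moment; what a row does not reach only later rows make up. A row lasts 1/8 s, in which the tool goes at most 62.5 mm and 10.7 degrees, less where a joint would pass 70% of its speed; a pose out of reach is approached as far as the arm can. A call with a gripper value outside its range is refused whole. "claw" is the opening, from 0 (shut) to 1 (fully open), set as the call begins (left out, the last holds). The fingers move at their own pace and stop on an object; the grip force is fixed at half the most. Time passes only in rows, so rows that repeat a pose let the fingers close. It gives the time, the measured TCP pose, the force and the opening at its end, in the units of the state.
- read_state(): the state, without advancing time (a new reading comes with each control period).
- get_image(name): name is "scene" or "top"; returns the picture (480x640x3 uint8, blue, green, red); there is no depth.
- camera_model(name): a dict with "fov_y" (degrees; the focal length in pixels is half the picture's height over the tangent of half this angle, whatever the lens; pixels are square), "cx", "cy" (the principal point, pixels), "pose" (4x4, takes a point from camera to world coordinates). Camera axes: x right, y down, z forward; pixel columns grow to the right and rows downward; lengths in mm; the calibration is good to about 2 mm. A picture is of the moment at which its call begins. camera_model takes no time and is no camera call.
- finish_job(): hands the job in, once; it reports no verdict.
The state is a dict: "clock": time; "qpos": joint angles; "qd": joint speeds; "tau": joint torques, N m; "eef_pos": TCP position; "tool_rot": TCP orientation; "force": force on the tool from outside, world axes, zero at the start; "torque": the same for the moment, N m; "width": finger opening in mm.
Only numpy, scipy, OpenCV 4.12 (cv2) and the standard library are available. Lean on these libraries where they do the work, as an engineer would, in place of code of your own. Each camera call takes 0.05 s, during which the arm holds its last target. There are 200 camera calls.

### The job

Hang the red change basket on the sprung hook: take the hook's green grip, pull the hook down, bring it in under the handle of the red basket where it stands on the counter, and let the hook rise all the way back up so that the basket hangs from it upright and still, clear of the counter. Leave the tan and the blue basket standing where they are.

Things in the scene. Friction and masses are not known exactly. Their poses are not given: they have to be found in the camera images.
- red_basket: To hang: loose red plastic basket holding coins, 110 (x) by 90 (y) mm, walls 55 high, about 0.25 kg. A stiff handle of 8 mm round bar arches over it along x: uprights 106 apart, top bar nearly level for 70 mm, top 150 above the base. Origin: centre of underside. The baskets stand in a row under the hook, handles within 15 degrees of square to the rail, middles within 10 mm of the seat's line.
- red_basket_handle (a point): Middle of the red basket's handle bar, on the bar's centre line, 146 mm above the basket's underside. Axes as the basket's: the bar runs along x.
- hook_seat (a point): Seat of the steel J-hook (8 mm bar, in its y-z plane): where a hung bar's centre line rests; 190 mm over the counter when up. Axes: z up; y along the rail, the way the hook opens (near world y); x away from the robot. Shank 20 mm to -y, rising 85 to a yellow arm that runs 0.2 m in +x to a trolley; tip 21 to +y, top 18 above the seat; lowest point 12 below. Mouth 33 wide.
- hook_grip (a point): Upright green round grip, 24 mm in diameter, 47 long, on a 40 mm disc on the yellow arm, right above the shank; open above. The point is on its axis, 23 above the disc, 24 below its top: 20 mm to -y and 126 up from the seat, whose axes it shares. Moves with the hook, which slides by hand (about 1 N) along the rail, stays where left, and can go 90 mm or more past each end basket.
- hook (a joint): How far the hook is pulled down, m: 0 fully up, at most 0.11. A spring pulls it up with 6 N (top) to 9 N (bottom), a damper (40 N per m/s) slows it; let go, it rises at about 0.1 to 0.2 m/s, with the basket too, all the way. Fully up it passes over all baskets. From 0.066 its tip is below the handle bars; even at 0.11 hook and arm are clear of basket walls and the arm is above the handles.
- tan_basket: Bystander: a basket of the same form as the red one, of pale wood colour, with green and white wrapped sweets in it. Origin: centre of its underside.
- blue_basket: Bystander: a basket of the same form as the red one, of blue plastic, with orange and brown sweets in it. Origin: centre of its underside.
There are look-alikes about, which are no part of the job. Of the things that look like the red_basket, the largest one is meant.

How it is judged (in metres and radians):
On the way:
1. the hook is pulled down and its seat is under the red basket's handle while that basket still stands on the counter (value of joint hook above 0.04 m and y of red_basket_handle in the frame of hook_seat between -0.02 and 0.02 m and x of red_basket_handle in the frame of hook_seat between -0.04 and 0.04 m and z of red_basket_handle in the frame of hook_seat above -0.005 m and height (world z) of red_basket below 0.015 m and angle between red_basket's own z axis and vertical below 0.35 rad), for 0.1 s.
At the end, for the whole second after the job is handed in: Hook within 12 mm of its top; middle of the red basket's handle within 35 mm of the hook's seat; that basket over 20 mm above the counter, tilted under 0.4 rad (23 degrees), nearly still (under 0.08 m/s); tan and blue baskets within 30 mm of where they stood (value of joint hook below 0.012 m and distance between red_basket_handle and hook_seat below 0.035 m and height (world z) of red_basket above 0.02 m and angle between red_basket's own z axis and vertical below 0.4 rad and linear speed of red_basket below 0.08 m/s and distance of each of tan_basket, blue_basket from where it was at the start of the episode below 0.03 m); the robot touches nothing.
It fails at once if the tan basket is tipped or moved by more than 50 mm (distance of tan_basket from where it was at the start of the episode above 0.05 m or angle between tan_basket's own z axis and vertical above 0.5 rad).
It fails at once if the blue basket is tipped or moved by more than 50 mm (distance of blue_basket from where it was at the start of the episode above 0.05 m or angle between blue_basket's own z axis and vertical above 0.5 rad).
It fails at once if the red basket is tipped so far that its coins would spill (angle between red_basket's own z axis and vertical above 0.7 rad).
It also fails if it takes over 48 s, if anything falls off the work surface, if the arm or the gripper's body presses on something with over 40 N, if the wrist force passes 120 N, or if a joint passes its speed limit or range.

## Working session

There is one attempt and no reset: what is moved stays moved. The work goes in short steps, Python scripts to look and compute and a tool call to move; the robot and the scene stay as the last step left them, time stands still between calls to the robot, and variables do not carry over. Pictures are saved under pics/ and viewed, about 8 in all and at most 12, crops included, and the job is handed in when it is done.

Besides the shell and the picture viewer there is one more tool, called after "Emit:" as name(argument=value, ...), one argument or row to a line, values as JSON. move_arm: Moves the arm, as the interface text tells. Its arguments: {"type":"object","properties":{"series":{"type":"array"},"claw":{"type":"number"}},"required":["series"]}

```bash
mkdir -p pics; python3 - <<'E'
from cell import *
import cv2,numpy as np
for n in("scene","top"):
    cv2.imwrite(f"pics/{n}0.png",get_image(n)); m=camera_model(n); print(n,m["fov_y"],m["cx"],m["cy"],{k:v for k,v in m.items() if k not in("pose","fov_y","cx","cy")});print(np.round(m["pose"],3))
s=read_state();print(s["clock"],s["eef_pos"],s["tool_rot"],s["width"],s["force"])
E
```

```text
scene 52.14391192460745 317.3676149280192 235.55568728793511 {}
[[-2.700000e-01  6.230000e-01 -7.340000e-01  1.366062e+03]
 [ 9.630000e-01  1.580000e-01 -2.200000e-01  1.780950e+02]
 [-2.200000e-02 -7.660000e-01 -6.420000e-01  8.708130e+02]
 [ 0.000000e+00  0.000000e+00  0.000000e+00  1.000000e+00]]
top 54.2012282658839 312.33641006397045 236.7914607008964 {}
[[ 1.800000e-02 -9.900000e-01  1.410000e-01  4.758850e+02]
 [-1.000000e+00 -1.800000e-02  4.000000e-03 -6.215900e+01]
 [-1.000000e-03 -1.410000e-01 -9.900000e-01  1.099131e+03]
 [ 0.000000e+00  0.000000e+00  0.000000e+00  1.000000e+00]]
0.1 [ 192.4651303  -620.28475108  230.49695326] [-3.13992485e+00  4.25092882e-06  3.00825658e-01] 85.39392871698077 [-0.24312865 -1.17995531 -0.59637006]
```

View pics/scene0.png

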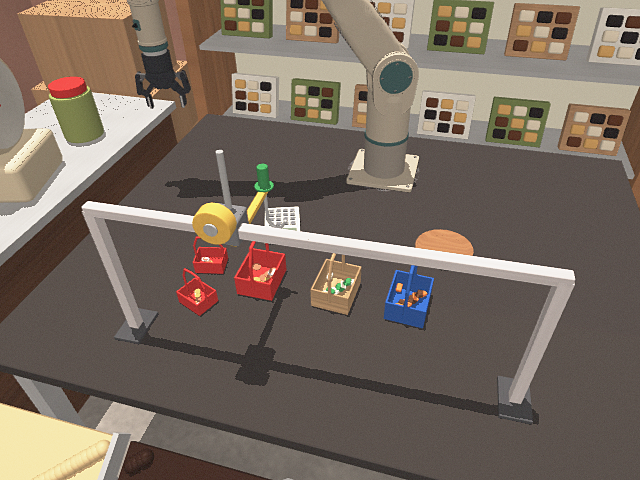

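View pics/top0.png

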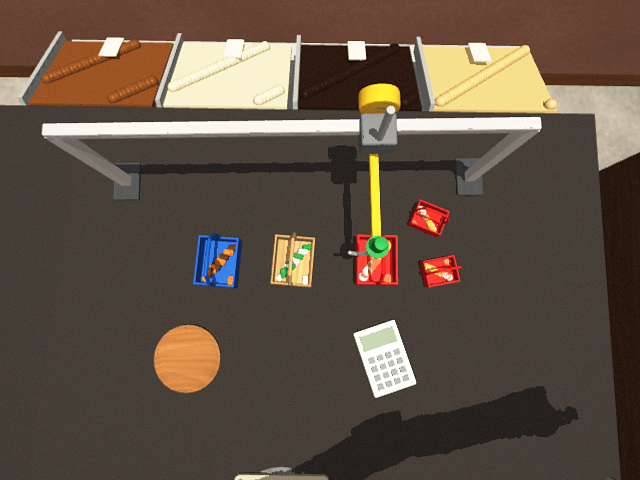

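```bash
cat > h.py <<'E'
from cell import *
import cv2,numpy as np
def ray(n,u,v):
    m=camera_model(n);f=240/np.tan(np.radians(m["fov_y"]/2));P=np.array(m["pose"])
    d=P[:3,:3]@[(u-m["cx"])/f,(v-m["cy"])/f,1];return P[:3,3],d/np.linalg.norm(d)
def onz(n,u,v,z):
    o,d=ray(n,u,v);return np.round(o+d*(z-o[2])/d[2],1)
def proj(n,p):
    m=camera_model(n);f=240/np.tan(np.radians(m["fov_y"]/2));q=np.linalg.inv(m["pose"])@[*p,1]
    return np.round([m["cx"]+f*q[0]/q[2],m["cy"]+f*q[1]/q[2]],1)
def tri(a,b):
    o1,d1=ray("scene",*a);o2,d2=ray("top",*b)
    s=np.linalg.lstsq(np.c_[d1,-d2],o2-o1,rcond=None)[0];p,q=o1+s[0]*d1,o2+s[1]*d2
    return np.round((p+q)/2,1),np.linalg.norm(p-q).round(1)
def crop(tag,sc=(180,150,160,160),tp=(320,200,120,120)):
    # side by side 400x? crops with tick grid
    out=[]
    for n,(x,y,w,h) in(("scene",sc),("top",tp)):
        im=get_image(n)[y:y+h,x:x+w];k=400/w
        im=cv2.resize(im,(400,int(h*k)),interpolation=cv2.INTER_CUBIC)
        for t in range(0,w,20):cv2.putText(im,str(x+t),(int(t*k),8),0,.3,(255,255,255),1);cv2.line(im,(int(t*k),10),(int(t*k),16),(255,255,255),1)
        for t in range(0,h,20):cv2.putText(im,str(y+t),(0,int(t*k)+4),0,.3,(255,255,255),1)
        out.append(im)
    H=max(i.shape[0] for i in out)
    cv2.imwrite(f"pics/{tag}.png",np.hstack([cv2.copyMakeBorder(i,0,H-i.shape[0],0,0,0) for i in out]))
E
python3 - <<'E'
from h import *
crop("c1")
for n in("scene","top"):
    im=get_image(n);h=cv2.cvtColor(im,cv2.COLOR_BGR2HSV)
    m=cv2.inRange(h,(60,150,40),(80,255,255))
    if n=="scene":m[200:]=0;m[:,:230]=0;m[:,300:]=0;m[:150]=0
    k,l,s,c=cv2.connectedComponentsWithStats(m)
    for i in range(1,k):
        if s[i][4]>60:print(n,s[i],c[i].round(1))
E
```

```text
top [366 236  22  22 384] [376.9 246.4]
```

View pics/c1.png

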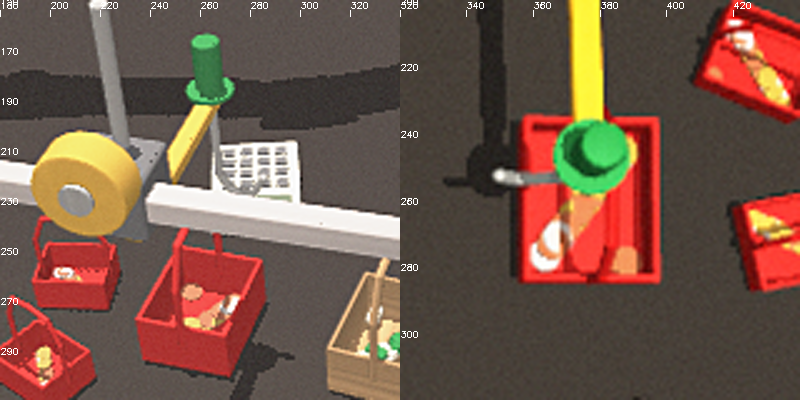

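```bash
python3 - <<'E'
from h import *
print("griptop",tri((262,166),(380.9,244.1)),onz("top",380.9,244.1,340),onz("scene",262,165.5,340))
print("disc",tri((264,186),(377,247.4)),onz("top",377,247.4,293))
print("tip",tri((286,220),(350,252.5)),onz("top",350,252.5,208))
c=np.array([onz("top",*p,55) for p in((356.9,235.4),(397.4,235.4),(398,284.6),(356.6,284.6))]);print(c,c.mean(0))
# red handle in scene: large red comps; rim check
im=get_image("top");h=cv2.cvtColor(im,cv2.COLOR_BGR2HSV)
m=cv2.inRange(h,(0,170,60),(6,255,255))|cv2.inRange(h,(174,170,60),(180,255,255))
k,l,s,cc=cv2.connectedComponentsWithStats(m)
for i in range(1,k):
    if s[i][4]>100 and s[i][1]>150:
        r=cv2.minAreaRect(np.argwhere(l==i)[:,::-1].astype(np.float32));print(s[i],r)
        if 350<r[0][0]<400:print(np.array([onz("top",*p,55) for p in cv2.boxPoints(r)]))
b=c.mean(0)
for dx in(-53,-35,0,35,53): print(dx,proj("top",(b[0]+dx,b[1],146)),proj("scene",(b[0]+dx,b[1],146)))
crop("c2",(220,215,80,100),(350,225,60,70))
E
```

```text
griptop (array([ 574.2, -172.4,  339.4]), np.float64(1.7)) [ 573.8 -171.5  340. ] [ 573.4 -173.6  340. ]
disc (array([ 574.6, -172.7,  290.5]), np.float64(1.7)) [ 574.  -171.5  293. ]
tip (array([ 573.6, -131.1,  207. ]), np.float64(0.9)) [ 573.6 -131.5  208. ]
[[ 629.4 -158.6   55. ]
 [ 631.  -249.7   55. ]
 [ 520.8 -250.2   55. ]
 [ 519.2 -158.5   55. ]] [ 575.1  -204.25   55.  ]
[408 199  42  38 810] ((429.79315185546875, 218.5172576904297), (36.767677307128906, 28.96847152709961), 21.801410675048828)
[ 355  231   43   54 1110] ((375.9999694824219, 257.5), (41.99999237060547, 52.99999237060547), -0.0)
[[ 520.4 -155.    55. ]
 [ 639.3 -154.3   55. ]
 [ 641.  -248.9   55. ]
 [ 522.1 -248.    55. ]]
[355 234  17  18 203] ((362.3658447265625, 242.7073211669922), (15.681278228759766, 17.22732162475586), 6.340191841125488)
[[ 595.3 -151.5   55. ]
 [ 634.1 -155.5   55. ]
 [ 630.8 -190.6   55. ]
 [ 592.  -186.4   55. ]]
[420 255  42  32 779] ((441.2965393066406, 270.6816101074219), (27.17803382873535, 40.462989807128906), 79.2156982421875)
-53 [383.4 281.8] [265.2 222.5]
-35 [383.3 272.9] [262.5 227.1]
0 [383.3 255.7] [257.2 236.4]
35 [383.2 238.7] [251.6 246.1]
53 [383.2 230.1] [248.6 251.3]
```

View pics/c2.png

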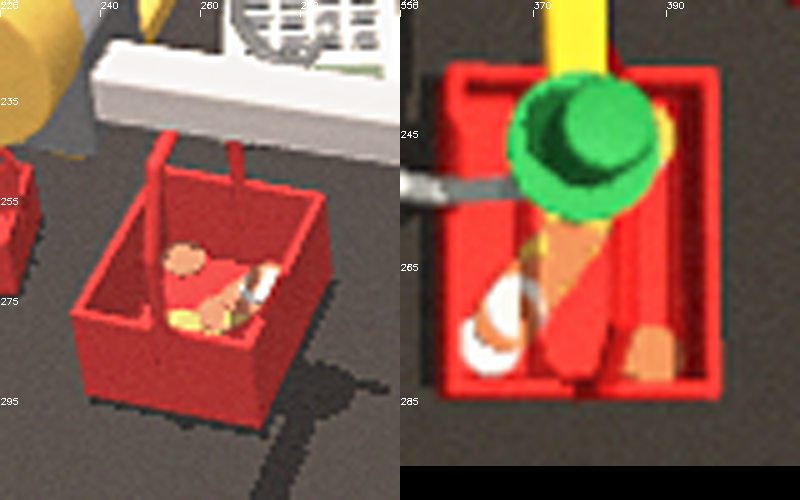

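```bash
cat >> h.py <<'E'
from scipy.spatial.transform import Rotation as Ro
def to(*pts):
    s=read_state();R=Ro.from_euler("xyz",s["tool_rot"])
    print(round(s["clock"],2),np.round(s["eef_pos"],1),np.round(s["tool_rot"],3),"F",np.round(s["force"],1),"w",round(s["width"],1))
    for p in pts:print(p,np.round(R.inv().apply(np.array(p)-s["eef_pos"])/1000,4))
E
python3 -c "
from h import *
to((192,-620,430),(574,-172,430))"
```

```text
0.45 [ 192.6 -620.8  231.2] [-3.141 -0.     0.301] F [ 0.4 -0.4 -0.1] w 85.1
(192, -620, 430) [-0.0003 -0.0009 -0.1988]
(574, -172, 430) [ 0.4972 -0.3157 -0.1987]
```

Emit:
move_arm(
  series=[
    [[0,0,-0.06],0.1],
    [[0.03,-0.02,-0.11],0.2],
    [[0.07,-0.045,-0.15],0.301],
    [[0.12,-0.076,-0.18],0.301],
    [[0.17,-0.108,-0.199],0.301],
  ],
  claw=1,
)

```text
clock: 1.08
eef_pos: [321.9, -468.7, 430.9]
tool_rot: [3.14, -0.001, -0.001]
force: [0.6, -0.0, 0.7]
width: 85.3
```

```bash
python3 -c "
from h import *
to((574,-172,430))"
```

```text
1.07 [ 321.9 -468.7  430.9] [ 3.14e+00 -1.00e-03 -1.00e-03] F [ 0.6 -0.   0.7] w 85.3
(574, -172, 430) [ 0.2517 -0.297   0.0008]
```

Emit:
move_arm(
  series=[
    [[0.036,-0.042,0],0],
    [[0.072,-0.085,0],0],
    [[0.108,-0.127,0],0],
    [[0.144,-0.17,0],0],
    [[0.18,-0.212,0],0],
  ],
)

```text
clock: 1.7
eef_pos: [503.1, -255.4, 431.1]
tool_rot: [3.139, -0.002, -0.001]
force: [1.2, -0.7, -0.1]
width: 85.2
```

```bash
python3 -c "
from h import *
to((574,-172,430),(574,-172,302))"
```

```text
1.7 [ 503.1 -255.4  431.1] [ 3.139e+00 -2.000e-03 -1.000e-03] F [ 1.2 -0.7 -0.1] w 85.2
(574, -172, 430) [ 0.0708 -0.0835  0.0011]
(574, -172, 302) [ 0.0705 -0.0838  0.1291]
```

Emit:
move_arm(
  series=[
    [[0.036,-0.042,0],0],
    [[0.0705,-0.084,0],0],
    [[0.0705,-0.084,0],0],
    [[0.0705,-0.084,0.04],0],
    [[0.0705,-0.084,0.04],0],
  ],
)

```text
clock: 2.33
eef_pos: [571.5, -172.0, 388.6]
tool_rot: [3.14, 0.004, -0.002]
force: [0.2, -0.4, 0.6]
width: 85.2
```

```bash
python3 -c "
from h import *
to((574,-172,302));crop('c3',(200,50,160,160),(320,190,120,120))"
```

```text
2.33 [ 571.5 -172.   388.6] [ 3.14e+00  4.00e-03 -2.00e-03] F [ 0.2 -0.4  0.6] w 85.2
(574, -172, 302) [ 0.0029 -0.0001  0.0866]
```

View pics/c3.png

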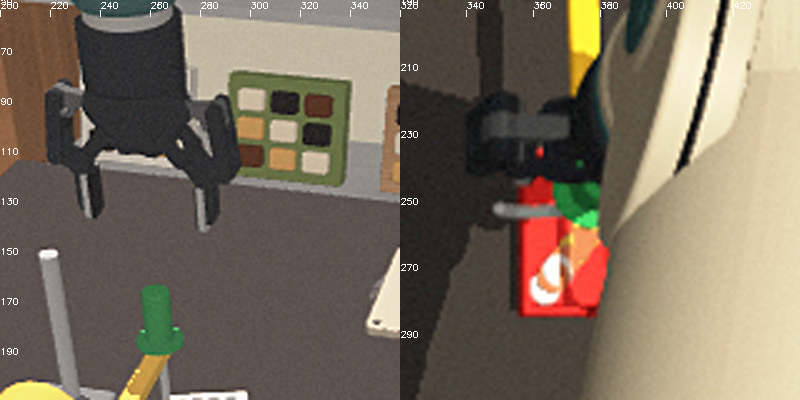

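Emit:
move_arm(
  series=[
    [[0.003,0,0.03],0],
    [[0.003,0,0.06],0],
    [[0.003,0,0.086],0],
    [[0.003,0,0.086],0],
    [[0.003,0,0.086],0],
  ],
)

```text
clock: 3.05
eef_pos: [577.9, -173.3, 308.1]
tool_rot: [3.138, -0.006, -0.003]
force: [-0.3, -0.4, -0.1]
width: 85.1
```

Emit:
move_arm(
  series=[
    [[0,0,0],0],
    [[0,0,0],0],
    [[0,0,0],0],
    [[0,0,0],0],
    [[0,0,0],0],
  ],
  claw=0,
)

```text
clock: 3.68
eef_pos: [578.0, -173.3, 308.5]
tool_rot: [3.138, -0.006, -0.003]
force: [-1.0, -0.2, 3.9]
width: 22.7
```

```bash
python3 -c "
from h import *
to((574,-272,302),(574,-272,214),(574,-225,214))"
```

```text
3.67 [ 578.  -173.3  308.5] [ 3.138e+00 -6.000e-03 -3.000e-03] F [-1.  -0.2  3.9] w 22.7
(574, -272, 302) [-0.0038  0.0987  0.0068]
(574, -272, 214) [-0.0043  0.0984  0.0948]
(574, -225, 214) [-0.0045  0.0514  0.0946]
```

Emit:
move_arm(
  series=[
    [[0,0.02,0],0],
    [[0,0.04,0],0],
    [[0,0.06,0],0],
    [[0,0.08,0],0],
    [[0,0.099,0],0],
  ],
)

```text
clock: 4.3
eef_pos: [581.0, -273.3, 308.8]
tool_rot: [3.138, -0.013, -0.002]
force: [10.2, 2.5, -3.5]
width: 22.4
```

```bash
python3 -c "
from h import *
to((578,-272,308.5),(578,-272,221),(578,-225,221));crop('c4',(160,120,160,160),(320,190,120,120))"
```

```text
4.3 [ 581.  -273.3  308.8] [ 3.138e+00 -1.300e-02 -2.000e-03] F [10.2  2.5 -3.5] w 22.4
(578, -272, 308.5) [-0.003  -0.0013  0.0002]
(578, -272, 221) [-0.0041 -0.0016  0.0877]
(578, -225, 221) [-0.0042 -0.0486  0.0876]
```

View pics/c4.png

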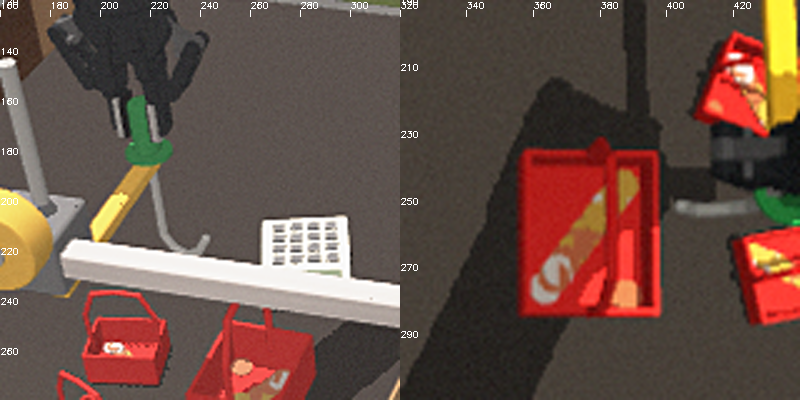

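```bash
python3 -c "
from h import *
crop('c5',(220,215,80,100),(350,225,60,70))"
```

```text
(no output)
```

View pics/c5.png

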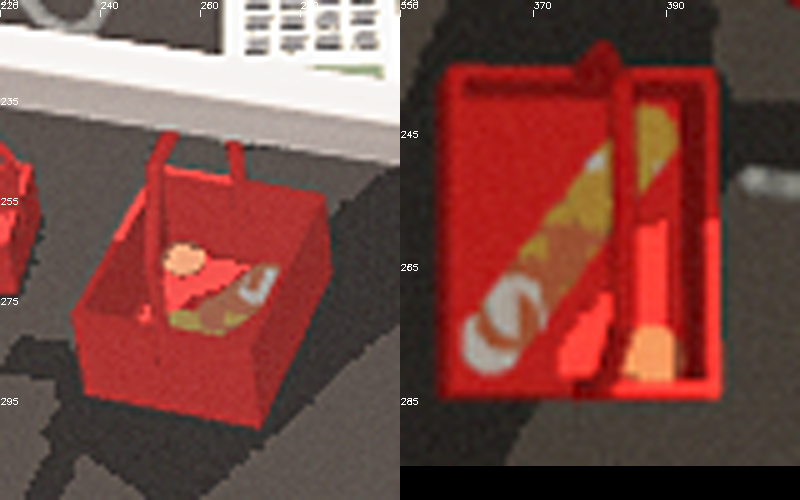

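Emit:
move_arm(
  series=[
    [[0.001,0,0.018],0],
    [[0.002,0,0.036],0],
    [[0.002,0,0.054],0],
    [[0.002,0,0.072],0],
    [[0.002,0,0.09],0],
  ],
)

```text
clock: 5.12
eef_pos: [581.6, -277.8, 220.2]
tool_rot: [3.135, -0.01, -0.006]
force: [-7.2, 0.3, 14.2]
width: 22.1
```

```bash
python3 -c "
from h import *
to((580,-272,220),(580,-225,220));crop('c6',(160,180,160,160),(320,190,120,120))"
```

```text
5.12 [ 581.6 -277.8  220.2] [ 3.135 -0.01  -0.006] F [-7.2  0.3 14.2] w 22.1
(580, -272, 220) [-0.0016 -0.0058  0.0001]
(580, -225, 220) [-0.0019 -0.0528 -0.0002]
```

View pics/c6.png

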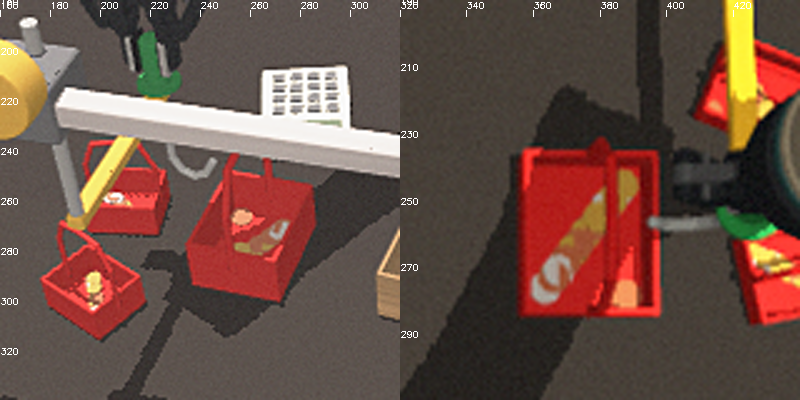

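```bash
python3 -c "
from h import *
print(tri((246,243),(395.6,256.6)),onz('top',395.6,256.6,120))"
```

```text
(array([ 576.4, -234.2,  120.6]), np.float64(0.7)) [ 576.4 -233.9  120. ]
```

Emit:
move_arm(
  series=[
    [[0,-0.011,0],0],
    [[0,-0.022,0],0],
    [[-0.001,-0.033,0],0],
    [[-0.002,-0.043,0],0],
    [[-0.002,-0.053,0],0],
  ],
)

```text
clock: 5.85
eef_pos: [579.9, -226.9, 219.4]
tool_rot: [3.133, -0.01, -0.008]
force: [-0.9, -0.7, 9.1]
width: 22.4
```

```bash
python3 -c "
from h import *
to((580,-225,220),(580,-225,308));crop('c7',(200,180,120,120),(340,205,90,90))"
```

```text
5.85 [ 579.9 -226.9  219.4] [ 3.133 -0.01  -0.008] F [-0.9 -0.7  9.1] w 22.4
(580, -225, 220) [ 0.0001 -0.0019 -0.0006]
(580, -225, 308) [ 0.001  -0.0012 -0.0886]
```

View pics/c7.png

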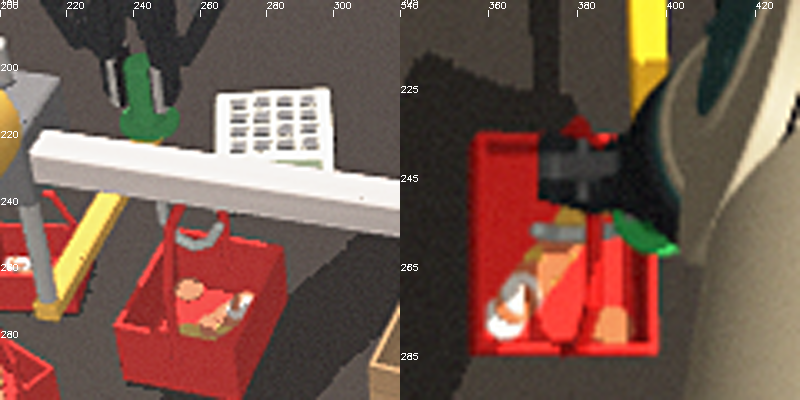

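Emit:
move_arm(
  series=[
    [[0,-0.001,0],0],
    [[0,-0.001,-0.01],0],
    [[0,-0.001,-0.02],0],
    [[0,-0.001,-0.03],0],
    [[0,-0.001,-0.04],0],
  ],
)

```text
clock: 6.58
eef_pos: [579.6, -224.2, 260.1]
tool_rot: [3.135, -0.01, -0.006]
force: [0.6, -0.4, 3.8]
width: 22.5
```

Emit:
move_arm(
  series=[
    [[0,0,-0.01],0],
    [[0,0,-0.02],0],
    [[0,0,-0.03],0],
    [[0,0,-0.038],0],
    [[0,0,-0.044],0],
  ],
)

```text
clock: 7.2
eef_pos: [579.6, -223.7, 304.8]
tool_rot: [3.135, -0.011, -0.006]
force: [3.1, -0.2, 0.9]
width: 22.6
```

```bash
python3 -c "
from h import *
to((580,-225,308));crop('c8',(180,120,160,160),(320,190,120,120))"
```

```text
7.2 [ 579.6 -223.7  304.8] [ 3.135 -0.011 -0.006] F [ 3.1 -0.2  0.9] w 22.6
(580, -225, 308) [ 0.0005  0.0013 -0.0032]
```

View pics/c8.png

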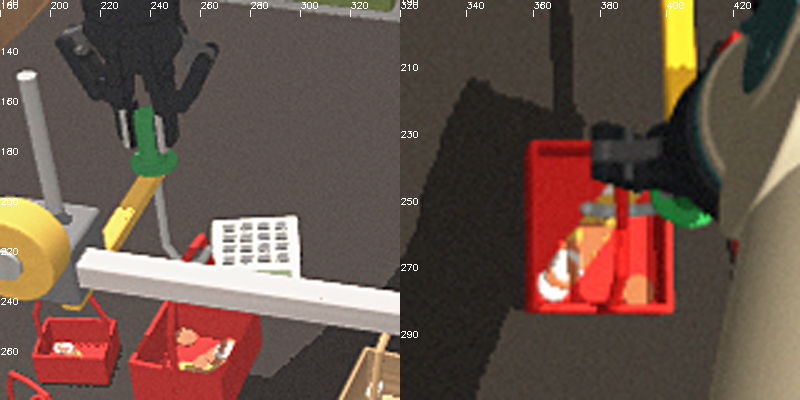

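Emit:
move_arm(
  series=[
    [[0,0,-0.004],0],
    [[0,0,-0.004],0],
    [[0,0,-0.004],0],
    [[0,0,-0.004],0],
    [[0,0,-0.004],0],
  ],
)

```text
clock: 7.92
eef_pos: [579.5, -223.5, 308.7]
tool_rot: [3.135, -0.011, -0.006]
force: [5.0, 1.0, -3.8]
width: 22.4
```

Emit:
move_arm(
  series=[
    [[0,0,0],0],
    [[0,0,0],0],
    [[0,0,0],0],
    [[0,0,0],0],
    [[0,0,0],0],
  ],
  claw=1,
)

```text
clock: 8.55
eef_pos: [579.4, -223.5, 308.8]
tool_rot: [3.135, -0.01, -0.006]
force: [-0.2, 0.9, 0.9]
width: 85.5
```

Emit:
move_arm(
  series=[
    [[-0.002,0,-0.02],0],
    [[-0.002,0,-0.05],0],
    [[-0.002,0,-0.085],0],
    [[-0.002,0,-0.12],0],
    [[-0.002,0,-0.12],0],
  ],
)

```text
clock: 9.18
eef_pos: [577.4, -223.1, 432.0]
tool_rot: [3.133, -0.016, -0.006]
force: [-0.6, -0.6, 0.0]
width: 85.5
```

Emit:
move_arm(
  series=[
    [[-0.04,0.04,0],0],
    [[-0.08,0.08,0],0],
    [[-0.12,0.12,0],0],
    [[-0.16,0.16,0],0],
    [[-0.16,0.16,0],0],
  ],
)

```text
clock: 9.8
eef_pos: [411.4, -386.4, 430.0]
tool_rot: [3.131, -0.013, -0.016]
force: [1.0, 0.9, -0.4]
width: 85.3
```

```bash
python3 -c "
from h import *
to();crop('c9',(160,120,320,240),(180,180,260,180))"
```

```text
9.8 [ 411.4 -386.4  430. ] [ 3.131 -0.013 -0.016] F [ 1.   0.9 -0.4] w 85.3
```

View pics/c9.png

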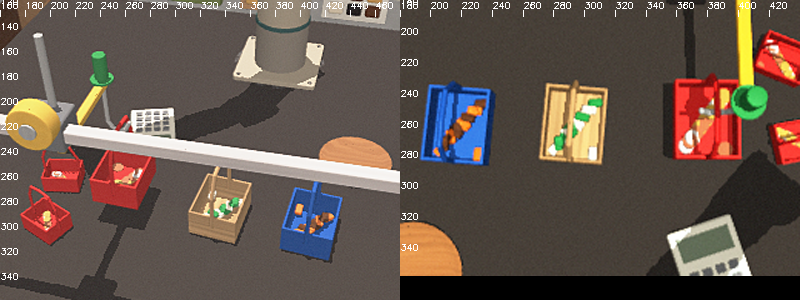

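Emit:
move_arm(
  series=[
    [[0,0,0],0],
    [[0,0,0],0],
    [[0,0,0],0],
    [[0,0,0],0],
    [[0,0,0],0],
  ],
)

```text
clock: 10.52
eef_pos: [416.2, -381.9, 430.0]
tool_rot: [3.134, -0.016, -0.007]
force: [0.8, -0.1, -0.2]
width: 85.5
```

```bash
python3 - <<'E'
from h import *
A={n:get_image(n) for n in("scene","top")}
for _ in range(6):get_image("top")
for n,(x,y,w,h) in(("scene",(225,160,100,180)),("top",(350,225,50,70))):
    d=cv2.absdiff(A[n],get_image(n))[y:y+h,x:x+w].max(2);print(n,"changed px",(d>60).sum())
crop("c10",(200,140,140,160),(340,210,90,90));to()
E
```

```text
scene changed px 2
top changed px 0
11.12 [ 416. -382.  430.] [ 3.134 -0.016 -0.007] F [-1.1 -0.5 -0.5] w 85.5
```

View pics/c10.png

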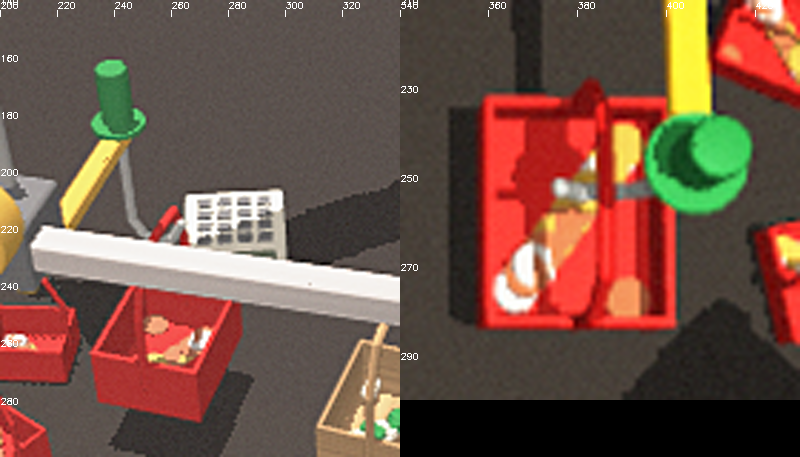

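```bash
python3 -c "
from h import *
print(tri((239.6,163.5),(412.5,242.2)))
finish_job()"
```

```text
(array([ 577.5, -222.1,  340.4]), np.float64(1.9))
the job is handed in; nothing more can be done
```

The large red basket is now hanging upright on the hook, clear of the counter, and the job is handed in at about 11 s of the 48 s allowed. No verdict was given.

I gripped the green grip and slid the hook about 100 mm past the basket. Then I pulled it down about 88 mm, brought the seat under the handle bar, let it rise slowly while still holding it, released it and backed the arm away.

Last checks before handing in:
- **Hook height:** the top of the grip measured 340 mm, which is its fully-up height.
- **Basket height:** its rim looks about 6 % larger from above, which puts it very roughly 50 mm higher than before. Its shadow is also separate from it.
- **Seating:** in the pictures the handle bar lies in the hook's mouth and the basket hangs level.
- **Stillness:** almost nothing changed around the hook and basket between pictures 0.3 s apart (2 pixels in one view, 0 in the other).
- **Other baskets:** the tan and blue baskets look upright and where they stood. I judged this by eye and did not measure it.
- **Arm:** the gripper was open and well clear, with forces around zero.

No check failed. The largest wrist force I read was about 15 N, while pulling the hook down.

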